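Test the dispensing syringes and reject the one that sticks

ROBOT

A 6-joint arm with a two-finger parallel gripper is mounted at the origin on the work surface. World frame = base frame: x ahead of the robot, y to its left, z up, the work surface at z = 0. Lengths are in m, angles in degrees, forces in N, time in s.
With the tool pointing down it reaches from about 0.3 to 1 m from the base axis. Payload 5.1 kg.
Tool frame: the origin (TCP) lies midway between the tips of the shut fingers; the grasp point (between the pads) lies 19 mm behind it; z points along the fingers, y is the line along which they close (so a half turn about z gives the same grasp; the last joint's range is limited). The gripper opens to 95 mm and grips with 3 to 60 N. Pads are 20 mm wide; open, the fingers measure 119 mm over their backs; the gripper's body (75 mm by 180 mm) begins 59 mm behind the grasp point.
Start: joints at [71.585, 7.093, 94.555, -0, 78.352, -4.733], TCP at [0.154, 0.632, 0.215] pointing down, gripper open.
Joint ranges: [-149.61, 149.61], [-58.7, 133.49], [1.44, 155.28], [-77.14, 257.14], [18.33, 153.61], [-166.67, 166.67]. Speed limits (degrees/s): [147.25, 147.25, 180, 180, 180, 180].

INTERFACE

Orientations are given as a 3x3 rotation matrix whose columns are the frame's x, y, z axes.
In Python, from bench import get_state, cams, bot, models gives the robot as it stands.
- The arm moves only by the tool servo_tool, never from a script. Its argument "moves" is one flat list of numbers, 7 for each row, row after row: the shift along the tool's x, y, z in cm, then the turn, a rotation vector about the tool's x, y, z in rad, then the opening, from 0 (shut) to 1 (fully open). In form: [dx, dy, dz, ax, ay, az, claw, dx, dy, dz, ax, ay, az, claw, ...]. A call has 1 to 5 rows; each row is the pose to reach, as a shift and turn from the pose commanded when the call began, along the tool's axes at that moment; what a row does not reach only later rows make up. A row lasts 1/10 s, in which the tool goes at most 50 mm and 8.59 degrees, less where a joint would pass 70% of its speed; a pose out of reach is approached as far as the arm can. A call with a gripper value outside its range is refused whole. The fingers move at their own pace and stop on an object; the grip force is fixed at half the most. Time passes only in rows, so rows that repeat a pose let the fingers close. It gives the time, the measured TCP pose, the force, the opening and the grip force at its end, in the units of the state.
- get_state(): the state, without advancing time (a new reading comes with each control period).
- cams.read_camera(name): name is "scene" or "top" or "wrist"; returns the picture (420x560x3 uint8, red, green, blue); there is no depth.
- cams.camera_params(name): a dict with "camera_matrix" (3x3 intrinsics, pixels), "xyz" and "attitude" of the camera in the world. Camera axes: x right, y up, looking along -z (the intrinsics and any distortion apply to the point x, -y, -z); pixel columns grow to the right and rows downward; lengths in m; the calibration is good to about 2 mm. A picture is of the moment at which its call begins: read the wrist's pose just before it. camera_params takes no time and is no camera call; for the wrist camera it gives the pose at the moment of the call.
- bot.hand_in(): hands the job in; it is judged then, once.
Trained networks look in the newest picture that a camera, given by its name, has taken for a name from the list of things; names that differ only in an ending like _2 or _b are one class to them, and where a whole thing is asked for, a point or a joint stands for the part that bears it (a point fixed in the world has none). Each returns a list of dicts, best first, with "confidence" (0 to 1); they miss things now and then, are a little off and sometimes report something else, mostly with a low value. They report only what shows in the picture. A call takes as long as a camera call. They do not tell look-alikes from the thing itself.
- models.regions_of(camera, query): "pixels" (420x560 bool, what is visible of it) and "bbox" ([left, top, right, bottom] in pixels, round what is visible of it).
- models.place_of(camera, query): "point" ([column, row] in pixels: a listed point, or the origin of a listed thing).
The state is a dict: "clock": time; "joint_pos": joint angles; "qvel": joint speeds; "tau": joint torques, N m; "eef_pos": TCP position; "tcp_rot": TCP orientation; "wrist_force": force on the tool from outside, world axes, zero at the start; "torque": the same for the moment, N m; "gripper_width": opening from 0.0 (shut) to 1.0 (fully open); "grip_force": force on a finger pad.
Only numpy, scipy, OpenCV 4.12 (cv2) and the standard library are available. Lean on these libraries where they do the work, as an engineer would, in place of code of your own. Each camera call takes 0.05 s, during which the arm holds its last target. There are 200 camera calls.

TASK

Check the three empty dispensing syringes in the cradle: gently push each plunger in as far as it will go, so that the good ones end fully home and the one that sticks stops part-way. Leave the two good syringes seated in the cradle, and gently lay the sticking one down in the red reject tray, letting go of it there. Neither push a plunger nor grip a syringe with more than 30 N, do not let the reject fall, and leave the jar, screwdriver and solder spool alone.

Things in the scene. Friction and masses are not known exactly. Their poses are not given: they have to be found in the camera images.
- cradle: Fixed cradle: black base plate 150 x 200 x 10 mm, two aluminium cross bars 11.5 mm long (x -42, +38 mm) with three U seats at y -62, 0, +62 mm. Origin: centre of underside. x: along the syringes, thumb rest to nose. Seated syringe axis: 55 mm up; seat cheeks reach that height, 22 mm to each side. Between the bars 68 mm is open for fingers. The rear bar stops the flange moving forward.
- syringe_a_mid (a point): Middle of the barrel, on its axis, of one of three look-alike empty syringes in the cradle (any seat; any one may be the one that sticks): amber barrel 21 mm in diameter, 96 mm long, flange 42 x 28 x 3 mm at its rear (x -50 mm), 8 mm black nose to x +66 mm, blue plunger behind. x axis: along the barrel to the nose. About 50 g.
- plunger_a_thumb (a point): Centre of the rear face of the blue round thumb rest (28 mm diameter, 3 mm thick) of syringe a's plunger. x axis: the pushing direction, to the nose. It is 107 mm behind the barrel's middle when fully out, 62 mm when fully home (then 8 mm from the flange). A black rubber cushion between thumb rest and rod gives 1 mm per 4 N, at most 5 mm.
- plunger_a (a joint): How far this plunger is pushed in, m: 0 fully out, 0.045 fully home. A sound plunger slides all the way with 2 to 3 N and stays where it is left; the sticking one slides the same at first and then jams short of 0.030 and cannot be forced.
- syringe_b_mid (a point): Middle of the barrel, on its axis, of one of three look-alike empty syringes in the cradle (any seat; any one may be the one that sticks): amber barrel 21 mm in diameter, 96 mm long, flange 42 x 28 x 3 mm at its rear (x -50 mm), 8 mm black nose to x +66 mm, blue plunger behind. x axis: along the barrel to the nose. About 50 g.
- plunger_b_thumb (a point): Centre of the rear face of the blue round thumb rest (28 mm diameter, 3 mm thick) of syringe b's plunger. x axis: the pushing direction, to the nose. It is 107 mm behind the barrel's middle when fully out, 62 mm when fully home (then 8 mm from the flange). A black rubber cushion between thumb rest and rod gives 1 mm per 4 N, at most 5 mm.
- plunger_b (a joint): How far this plunger is pushed in, m: 0 fully out, 0.045 fully home. A sound plunger slides all the way with 2 to 3 N and stays where it is left; the sticking one slides the same at first and then jams short of 0.030 and cannot be forced.
- syringe_c_mid (a point): Middle of the barrel, on its axis, of one of three look-alike empty syringes in the cradle (any seat; any one may be the one that sticks): amber barrel 21 mm in diameter, 96 mm long, flange 42 x 28 x 3 mm at its rear (x -50 mm), 8 mm black nose to x +66 mm, blue plunger behind. x axis: along the barrel to the nose. About 50 g.
- plunger_c_thumb (a point): Centre of the rear face of the blue round thumb rest (28 mm diameter, 3 mm thick) of syringe c's plunger. x axis: the pushing direction, to the nose. It is 107 mm behind the barrel's middle when fully out, 62 mm when fully home (then 8 mm from the flange). A black rubber cushion between thumb rest and rod gives 1 mm per 4 N, at most 5 mm.
- plunger_c (a joint): How far this plunger is pushed in, m: 0 fully out, 0.045 fully home. A sound plunger slides all the way with 2 to 3 N and stays where it is left; the sticking one slides the same at first and then jams short of 0.030 and cannot be forced.
- reject_tray: Fixed open red reject tray 250 (x) x 170 (y) x 25 mm, walls 4 mm, floor 5 mm thick at most. Origin: centre of the underside. A syringe lying in it has its axis 14 to 21 mm above the tray floor.
- flux_jar: Bystander: closed amber jar, 48 mm diameter, 45 mm tall, black cap; origin at the centre of its underside.
- screwdriver: Bystander: green-handled screwdriver 160 mm long, lying; origin on the table under it.
- solder_spool: Bystander: upright spool of solder with black flanges, 52 mm diameter, 38 mm tall; origin at the centre of its underside.
Things that resemble listed ones, but are neither listed nor needed, are in the scene too. Leave any grey look-alike of the part that bears syringe_a_mid alone.

How it is judged:
By the outcome, as a careful person would: the job done as asked, in the order asked, and still so for the second after the job is handed in, with the robot touching nothing.
It also fails if it takes over 72 s, if anything falls off the work surface, if the arm or the gripper's body presses on something with over 40 N, if the wrist force passes 120 N, or if a joint passes its speed limit or range.

## Working session

There is one attempt and no reset: what is moved stays moved. The work goes in short steps, Python scripts to look and compute and a tool call to move; the robot and the scene stay as the last step left them, time stands still between calls to the robot, and variables do not carry over. Pictures are saved under pics/ and viewed, at most 10 in all, crops included, and the job is handed in when it is done.

Besides the shell and the picture viewer there is one more tool, called after "Call:" in YAML: its name, and indented under it one key for each argument. servo_tool: Moves the arm, as the interface text tells. Its arguments: {"type":"object","properties":{"moves":{"type":"array"}},"required":["moves"]}

```bash
ls; mkdir -p pics; cat > h.py <<'E'
import numpy as np, cv2
from bench import get_state, cams, bot, models
def pix2ray(c,uv):
    p=cams.camera_params(c);K=np.array(p["camera_matrix"]);R=np.array(p["attitude"]);
    d=np.linalg.inv(K)@np.array([uv[0],uv[1],1.]);d=R@np.array([d[0],-d[1],-d[2]]);return np.array(p["xyz"]),d
def atz(c,uv,z):
    o,d=pix2ray(c,uv);return o+d*(z-o[2])/d[2]
def proj(c,X):
    p=cams.camera_params(c);K=np.array(p["camera_matrix"]);R=np.array(p["attitude"])
    q=R.T@(np.array(X)-np.array(p["xyz"]));q=K@np.array([q[0],-q[1],-q[2]]);return q[:2]/q[2]
E
python3 - <<'E'
from h import *
s=get_state();print(s)
for c in ["scene","top"]:
    im=cams.read_camera(c);cv2.imwrite(f"pics/{c}0.png",im[:,:,::-1]);p=cams.camera_params(c);print(c,p)
    for q,z in [("cradle",0),("syringe_a_mid",.055),("plunger_a_thumb",.055),("reject_tray",0),("flux_jar",0),("screwdriver",0),("solder_spool",0)]:
        for r in models.place_of(c,q): print(q,np.round(r["confidence"],2),np.round(r["point"]),np.round(atz(c,r["point"],z),3))
E
```

```text
pics
{'clock': 0.0, 'joint_pos': array([ 7.15858083e+01,  7.13316787e+00,  9.46345090e+01, -9.26667499e-04,
        7.83516977e+01, -4.73182919e+00]), 'qvel': array([ 0.02159581,  0.00986249, -0.04139468, -0.06699533,  0.01841064,
        0.06850747]), 'tau': array([ 6.07194670e-04, -4.17628634e+01, -3.59917152e+01,  7.74999987e-02,
        4.92811797e-02, -1.77690167e-04]), 'eef_pos': array([0.15356861, 0.63093064, 0.21338635]), 'tcp_rot': array([[-9.71622707e-01,  2.36535203e-01, -6.43108506e-04],
       [ 2.36536026e-01,  9.71620698e-01, -1.98180389e-03],
       [ 1.56091151e-04, -2.07768399e-03, -9.99997829e-01]]), 'wrist_force': array([-0.59468357, -0.57051989, -0.4886169 ]), 'torque': array([0.0020878 , 0.01993772, 0.04902174]), 'grip_force': 0.0, 'gripper_width': 0.9987418355023528}
scene {'camera_matrix': array([[513.33614052,   0.        , 281.33956675],
       [  0.        , 513.33614052, 213.86990697],
       [  0.        ,   0.        ,   1.        ]]), 'xyz': array([1.4807272 , 0.41618305, 1.00914794]), 'attitude': array([[-0.37139708, -0.63516448,  0.67722249],
       [
[... 894 characters left out ...]
([0.41892911, 0.03365291, 1.33457798]), 'attitude': array([[-0.02132205,  0.99451172, -0.10242957],
       [-0.99976355, -0.02164713, -0.00206296],
       [-0.00426895,  0.10236137,  0.99473812]])}
cradle 0.82 [273. 197.] [0.611 0.054 0.   ]
syringe_a_mid 0.95 [176. 154.] [0.713 0.283 0.055]
syringe_a_mid 0.74 [271. 194.] [0.612 0.057 0.055]
plunger_a_thumb 0.59 [264. 239.] [0.505 0.076 0.055]
plunger_a_thumb 0.59 [130. 144.] [0.739 0.392 0.055]
reject_tray 0.71 [415. 254.] [ 0.464 -0.29   0.   ]
reject_tray 0.32 [338. 303.] [ 0.349 -0.098  0.   ]
flux_jar 0.6 [333. 133.] [ 0.77 -0.1   0.  ]
screwdriver 0.88 [133. 243.] [0.504 0.399 0.   ]
solder_spool 0.86 [339. 299.] [ 0.359 -0.1    0.   ]
```

View pics/scene0.png

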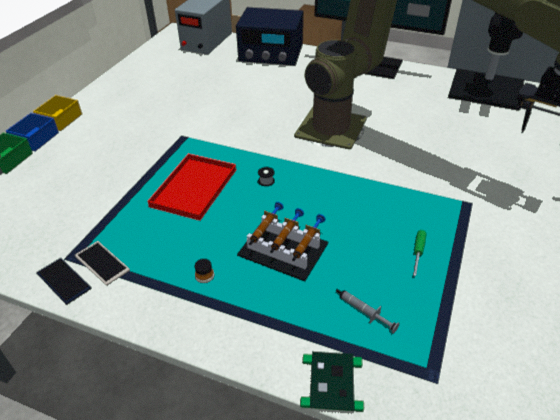

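View pics/top0.png

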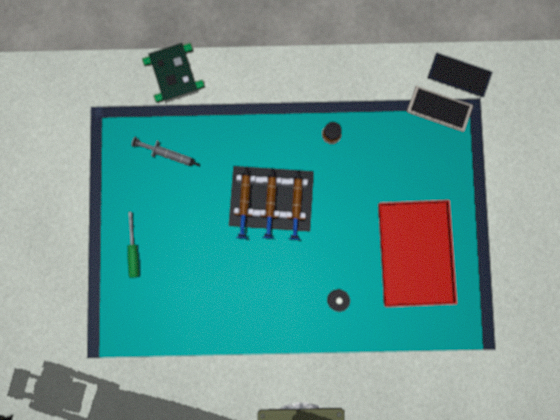

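The cradle holds three amber syringes, at top-view pixels (245,195), (271,195) and (297,197). Their blue thumb rests face the robot, near (243,237), (269,236) and (295,237). The only look-alike is the grey syringe at (170,153), which I'll leave alone. The tray is at (415,254), jar (332,132), spool (339,299) and screwdriver (133,245). Next I'll measure the yaw from colours and check with a close crop.

```bash
python3 - <<'E'
from h import *
im=cv2.imread("pics/top0.png");hsv=cv2.cvtColor(im,cv2.COLOR_BGR2HSV)
roi=np.zeros(im.shape[:2],np.uint8);roi[155:250,220:325]=255
for n,lo,hi in [("amber",(5,110,60),(22,255,255)),("blue",(105,130,50),(125,255,255))]:
    m=cv2.inRange(hsv,lo,hi)&roi
    k,l,st,ce=cv2.connectedComponentsWithStats(m)
    for i in range(1,k):
        if st[i,4]>15:
            ys,xs=np.where(l==i);v=cv2.fitLine(np.c_[xs,ys].astype(np.float32),2,0,.01,.01).ravel()
            a=atz("top",v[2:],.06);b=atz("top",v[2:]+10*v[:2],.06);d=b-a
            print(n,st[i],ce[i].round(1),atz("top",ce[i],.06).round(4),np.degrees(np.arctan2(d[1],d[0])).round(1))
cv2.imwrite("pics/crop.png",cv2.resize(im[145:255,210:330],None,fx=5,fy=5,interpolation=cv2.INTER_CUBIC))
m=cv2.inRange(hsv,(0,150,80),(4,255,255))|cv2.inRange(hsv,(176,150,80),(180,255,255));r=cv2.minAreaRect(np.argwhere(m)[:,::-1].astype(np.float32))
print(r,[atz("top",p,.02).round(3) for p in cv2.boxPoints(r)])
s=get_state();R=s["tcp_rot"];print(R.T@(np.array([.45,.06,.25])-s["eef_pos"])*100)
E
```

```text
amber [238 175  12  41 315] [244.2 194.9] [0.6092 0.1203 0.06  ] -4.6
amber [264 177  13  41 308] [270.5 196.5] [0.6039 0.0585 0.06  ] -4.8
amber [289 178  16  42 317] [296.7 198.1] [ 0.5988 -0.0032  0.06  ] -4.5
blue [239 215   7  23  96] [242.2 226. ] [0.5357 0.1262 0.06  ] -5.3
blue [265 217   7  21  88] [268.5 226.8] [0.5324 0.0645 0.06  ] -5.2
blue [291 219   7  20  80] [294.7 227.9] [0.5284 0.0032 0.06  ] -4.4
((417.01055908203125, 253.1779327392578), (103.50727844238281, 71.23107147216797), 86.59355926513672) [array([ 0.587, -0.202,  0.02 ]), array([ 0.593, -0.375,  0.02 ]), array([ 0.345, -0.376,  0.02 ]), array([ 0.339, -0.207,  0.02 ])]
[-42.30236764 -48.52612865  -3.53564932]
```

View pics/crop.png

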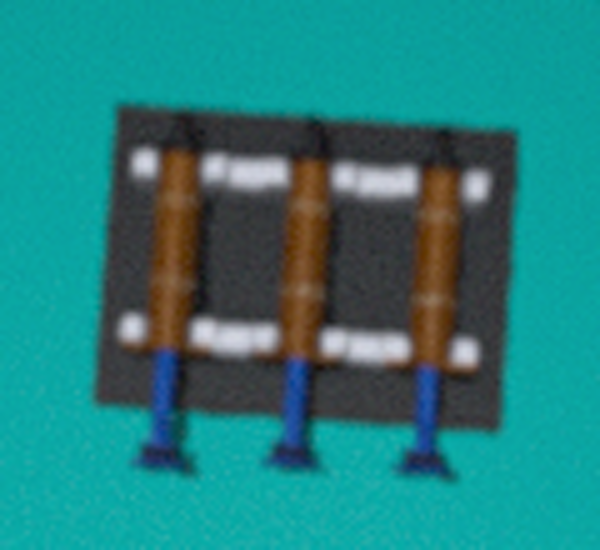

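The crop confirms it: three amber syringes seated, flanges wide across y, axis yaw about -4.7°, middle one at about (0.604, 0.0585). I'll start the approach with the fingers shutting on the way.

Call:
servo_tool:
  moves: [-15.2,-19.4,0.5,0,0,-0.157,0,-15.2,-19.4,0.5,0,0,-0.157,0,-15.2,-19.4,0.5,0,0,-0.157,0,-15.2,-19.4,0.5,0,0,-0.157,0,-15.2,-19.4,0.5,0,0,-0.157,0]

```text
clock: 1.3
eef_pos: [0.256, 0.4052, 0.2097]
tcp_rot: [[-0.997, 0.081, 0.001], [0.081, 0.997, 0.0], [-0.001, 0.0, -1.0]]
wrist_force: [0.9, -0.2, 0.7]
gripper_width: 0.638
grip_force: 0.0
```

Call:
servo_tool:
  moves: [-20.5,-25.5,1,0,0,0,0,-20.5,-25.5,1,0,0,0,0,-20.5,-25.5,1,0,0,0,0,-20.5,-25.5,1,0,0,0,0,-20.5,-25.5,1,0,0,0,0]

```text
clock: 1.8
eef_pos: [0.3965, 0.1984, 0.2025]
tcp_rot: [[-0.997, 0.082, 0.002], [0.082, 0.997, 0.001], [-0.001, 0.001, -1.0]]
wrist_force: [0.9, 0.2, -0.2]
gripper_width: 0.215
grip_force: 0.0
```

Call:
servo_tool:
  moves: [-6.0,-7.5,0.3,0,0,0,0,-6.0,-7.5,0.3,0,0,0,0,-6.0,-7.5,0.3,0,0,0,0,-6.0,-7.5,0.3,0,0,0,0]

```text
clock: 2.2
eef_pos: [0.4495, 0.1199, 0.199]
tcp_rot: [[-0.996, 0.084, -0.0], [0.084, 0.996, 0.0], [0.001, 0.0, -1.0]]
wrist_force: [-1.1, 0.1, -0.0]
gripper_width: 0.002
grip_force: 0.0
```

```bash
python3 - <<'E'
from h import *
s=get_state();print(s["eef_pos"],s["wrist_force"],s["gripper_width"])
im=cams.read_camera("wrist");p=cams.camera_params("wrist");print(p)
cv2.imwrite("pics/w1.png",im[:,:,::-1])
for q in ["plunger_a_thumb","syringe_a_mid"]:
    for r in models.place_of("wrist",q): print(q,round(r["confidence"],2),np.round(r["point"]),atz("wrist",r["point"],.055).round(4))
E
```

```text
[0.44954712 0.1199043  0.19899802] [-1.05092117  0.10603624 -0.00133244] 0.0019161603172377366
{'camera_matrix': array([[348.40216532,   0.        , 278.91419477],
       [  0.        , 348.40216532, 211.32469861],
       [  0.        ,   0.        ,   1.        ]]), 'xyz': array([0.37178633, 0.12669306, 0.3704708 ]), 'attitude': array([[ 8.20520083e-02, -9.59116005e-01, -2.70857816e-01],
       [ 9.96628047e-01,  7.89794224e-02,  2.22437913e-02],
       [ 5.78176139e-05, -2.71769644e-01,  9.62362331e-01]])}
plunger_a_thumb 0.66 [232. 259.] [0.5051 0.07   0.055 ]
```

View pics/w1.png

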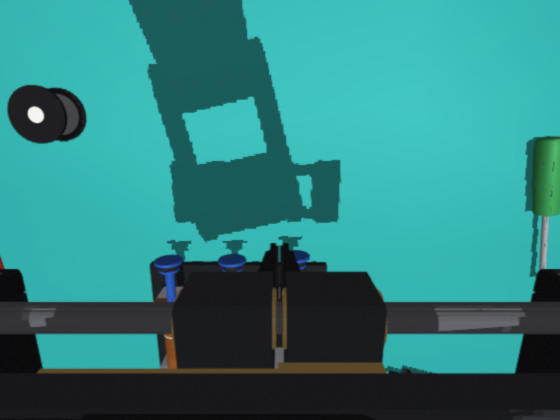

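The wrist view shows three blue thumb rests at about (169,264), (232,261) and (299,258), which puts the middle one at (0.505, 0.070). I'll descend behind the left one.

Call:
servo_tool:
  moves: [-1.0,1.5,5,0,0,0,0,-1.0,1.5,10,0,0,0,0,-1.0,1.5,15.4,0,0,0,0,-1.0,1.5,15.4,0,0,0,0]

```text
clock: 2.75
eef_pos: [0.4544, 0.1352, 0.0387]
tcp_rot: [[-0.997, 0.079, -0.013], [0.079, 0.997, -0.002], [0.012, -0.003, -1.0]]
wrist_force: [-0.5, -0.3, -0.7]
gripper_width: 0.002
grip_force: 0.0
```

```bash
python3 - <<'E'
from h import *
s=get_state();print(s["eef_pos"],s["wrist_force"],s["gripper_width"])
im=cams.read_camera("wrist")[:,:,::-1]
cv2.imwrite("pics/w2.png",im)
E
```

```text
[0.45436476 0.13517078 0.03872084] [-0.5385429  -0.3481019  -0.69386485] 0.0021202428246494677
```

View pics/w2.png

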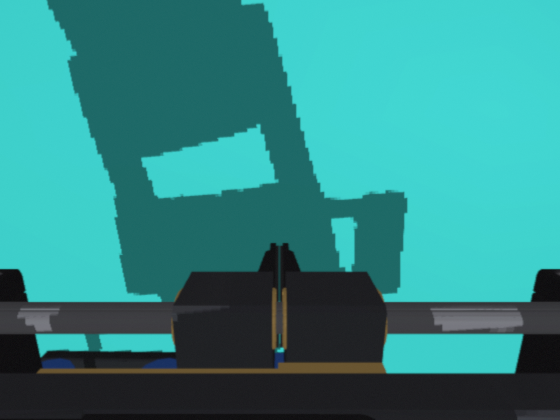

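The left thumb rest shows at (280,358) in the gap between the fingers, so the push line is aligned. Advancing.

Call:
servo_tool:
  moves: [-1.0,0,-0.2,0,0,0,0,-2,0,-0.2,0,0,0,0,-2.4,0,-0.2,0,0,0,0,-2.4,0,-0.2,0,0,0,0]

```text
clock: 3.2
eef_pos: [0.487, 0.1329, 0.0494]
tcp_rot: [[-0.997, 0.082, 0.004], [0.082, 0.997, 0.001], [-0.004, 0.001, -1.0]]
wrist_force: [-0.1, -0.1, -0.2]
gripper_width: 0.007
grip_force: 0.0
```

Call:
servo_tool:
  moves: [-0.2,0,0.2,0,0,0,0,-0.4,0,0.2,0,0,0,0,-0.4,0,0.2,0,0,0,0,-0.4,0,0.2,0,0,0,0]

```text
clock: 3.6
eef_pos: [0.4883, 0.1323, 0.0449]
tcp_rot: [[-0.997, 0.082, -0.0], [0.082, 0.997, -0.0], [0.0, -0.0, -1.0]]
wrist_force: [-1.3, -0.1, 0.0]
gripper_width: 0.002
grip_force: 0.0
```

Call:
servo_tool:
  moves: [-0.2,0,0,0,0,0,0,-0.4,0,0,0,0,0,0,-0.4,0,0,0,0,0,0,-0.4,0,0,0,0,0,0]

```text
clock: 4.0
eef_pos: [0.4925, 0.1321, 0.045]
tcp_rot: [[-0.997, 0.082, -0.0], [0.082, 0.997, -0.0], [0.0, -0.0, -1.0]]
wrist_force: [-0.1, -0.0, 1.2]
gripper_width: 0.007
grip_force: 0.0
```

Call:
servo_tool:
  moves: [-0.2,0,0,0,0,0,0,-0.4,0,0,0,0,0,0,-0.4,0,0,0,0,0,0]

```text
clock: 4.3
eef_pos: [0.4961, 0.1318, 0.0448]
tcp_rot: [[-0.997, 0.082, -0.001], [0.082, 0.997, 0.0], [0.001, -0.0, -1.0]]
wrist_force: [-2.4, 0.7, 0.6]
gripper_width: 0.006
grip_force: 1.0
```

Call:
servo_tool:
  moves: [-0.2,0,0,0,0,0,0,-0.4,0,0,0,0,0,0,-0.4,0,0,0,0,0,0]

```text
clock: 4.6
eef_pos: [0.5005, 0.1314, 0.0449]
tcp_rot: [[-0.997, 0.082, -0.0], [0.082, 0.997, -0.0], [0.0, -0.0, -1.0]]
wrist_force: [-2.2, -0.6, 1.1]
gripper_width: 0.005
grip_force: 1.0
```

Call:
servo_tool:
  moves: [-0.2,0,0,0,0,0,0,-0.4,0,0,0,0,0,0,-0.4,0,0,0,0,0,0]

```text
clock: 4.9
eef_pos: [0.5046, 0.131, 0.0449]
tcp_rot: [[-0.997, 0.082, -0.0], [0.082, 0.997, -0.0], [0.0, -0.0, -1.0]]
wrist_force: [-1.5, -0.4, 0.8]
gripper_width: 0.005
grip_force: 1.0
```

Call:
servo_tool:
  moves: [-0.2,0,0,0,0,0,0,-0.4,0,0,0,0,0,0,-0.4,0,0,0,0,0,0]

```text
clock: 5.2
eef_pos: [0.5086, 0.1307, 0.0449]
tcp_rot: [[-0.997, 0.082, 0.0], [0.082, 0.997, -0.0], [-0.0, -0.0, -1.0]]
wrist_force: [-2.2, 0.2, 0.6]
gripper_width: 0.004
grip_force: 1.0
```

Call:
servo_tool:
  moves: [-0.2,0,0,0,0,0,0,-0.4,0,0,0,0,0,0,-0.4,0,0,0,0,0,0]

```text
clock: 5.5
eef_pos: [0.5126, 0.1303, 0.045]
tcp_rot: [[-0.997, 0.082, 0.0], [0.082, 0.997, -0.0], [-0.0, -0.0, -1.0]]
wrist_force: [-1.7, -1.2, -0.3]
gripper_width: 0.009
grip_force: 1.0
```

Call:
servo_tool:
  moves: [-0.2,0,0,0,0,0,0,-0.4,0,0,0,0,0,0,-0.4,0,0,0,0,0,0]

```text
clock: 5.8
eef_pos: [0.5166, 0.13, 0.045]
tcp_rot: [[-0.997, 0.082, 0.0], [0.082, 0.997, -0.0], [-0.0, -0.0, -1.0]]
wrist_force: [-2.7, -1.5, -1.0]
gripper_width: 0.007
grip_force: 1.0
```

Call:
servo_tool:
  moves: [-0.2,0,0,0,0,0,0,-0.4,0,0,0,0,0,0,-0.4,0,0,0,0,0,0]

```text
clock: 6.1
eef_pos: [0.5206, 0.1297, 0.045]
tcp_rot: [[-0.997, 0.082, 0.0], [0.082, 0.997, -0.0], [-0.0, -0.0, -1.0]]
wrist_force: [-1.3, -1.0, -0.2]
gripper_width: 0.003
grip_force: 1.0
```

Call:
servo_tool:
  moves: [-0.2,0,0,0,0,0,0,-0.4,0,0,0,0,0,0,-0.4,0,0,0,0,0,0]

```text
clock: 6.4
eef_pos: [0.5246, 0.1294, 0.045]
tcp_rot: [[-0.997, 0.082, 0.0], [0.082, 0.997, 0.0], [-0.0, 0.0, -1.0]]
wrist_force: [-2.9, -1.8, -0.3]
gripper_width: 0.004
grip_force: 1.0
```

Call:
servo_tool:
  moves: [-0.2,0,0,0,0,0,0,-0.4,0,0,0,0,0,0,-0.4,0,0,0,0,0,0]

```text
clock: 6.7
eef_pos: [0.5286, 0.1291, 0.045]
tcp_rot: [[-0.997, 0.082, 0.0], [0.082, 0.997, 0.0], [-0.0, 0.0, -1.0]]
wrist_force: [-2.0, -1.3, -0.7]
gripper_width: 0.002
grip_force: 1.0
```

Past 0.030, so the left syringe is sound. Pushing it home.

Call:
servo_tool:
  moves: [-0.2,0,0,0,0,0,0,-0.4,0,0,0,0,0,0,-0.6,0,0,0,0,0,0,-0.7,0,0,0,0,0,0,-0.7,0,0,0,0,0,0]

```text
clock: 7.2
eef_pos: [0.5355, 0.1285, 0.045]
tcp_rot: [[-0.997, 0.082, 0.0], [0.082, 0.997, -0.0], [-0.0, -0.0, -1.0]]
wrist_force: [-2.1, -1.1, 0.4]
gripper_width: 0.006
grip_force: 1.0
```

Call:
servo_tool:
  moves: [-0.2,0,0,0,0,0,0,-0.4,0,0,0,0,0,0,-0.4,0,0,0,0,0,0]

```text
clock: 7.5
eef_pos: [0.5394, 0.1282, 0.045]
tcp_rot: [[-0.997, 0.082, -0.0], [0.082, 0.997, -0.0], [0.0, -0.0, -1.0]]
wrist_force: [-2.8, -1.5, 0.5]
gripper_width: 0.007
grip_force: 1.2
```

Call:
servo_tool:
  moves: [-0.15,0,0,0,0,0,0,-0.3,0,0,0,0,0,0,-0.3,0,0,0,0,0,0]

```text
clock: 7.8
eef_pos: [0.541, 0.128, 0.045]
tcp_rot: [[-0.997, 0.082, -0.004], [0.082, 0.997, -0.0], [0.004, -0.0, -1.0]]
wrist_force: [-7.7, -1.1, 4.3]
gripper_width: 0.008
grip_force: 4.0
```

Call:
servo_tool:
  moves: [-0.1,0,0,0,0,0,0,-0.1,0,0,0,0,0,0,-0.1,0,0,0,0,0,0]

```text
clock: 8.1
eef_pos: [0.5414, 0.128, 0.045]
tcp_rot: [[-0.997, 0.082, -0.005], [0.082, 0.997, -0.0], [0.005, -0.001, -1.0]]
wrist_force: [-10.5, 0.3, 5.8]
gripper_width: 0.0
grip_force: 4.9
```

Left plunger home, with the stop force rising to 10.5 N. Backing off and shifting 62 mm to the middle one.

Call:
servo_tool:
  moves: [4,0,0,0,0,0,0,6.5,0,0,0,0,0,0,6.5,-3,0,0,0,0,0,6.5,-6.2,0,0,0,0,6.5,-6.2,0,0,0,0,0]

```text
invalid input
```

Call:
servo_tool:
  moves: [4,0,0,0,0,0,0,6.5,0,0,0,0,0,0,6.5,-3,0,0,0,0,0,6.5,-6.2,0,0,0,0,0,6.5,-6.2,0,0,0,0,0]

```text
clock: 8.6
eef_pos: [0.4744, 0.0696, 0.0458]
tcp_rot: [[-0.996, 0.084, 0.003], [0.084, 0.996, -0.0], [-0.003, 0.0, -1.0]]
wrist_force: [0.2, -0.5, -0.3]
gripper_width: 0.005
grip_force: 0.0
```

Call:
servo_tool:
  moves: [-0.8,0,0,0,0,0,0,-1.5,0,0,0,0,0,0,-1.5,0,0,0,0,0,0,-1.5,0,0,0,0,0,0]

```text
clock: 9.0
eef_pos: [0.4889, 0.0708, 0.045]
tcp_rot: [[-0.997, 0.081, 0.0], [0.081, 0.997, 0.0], [0.0, 0.0, -1.0]]
wrist_force: [-0.5, -0.3, -0.6]
gripper_width: 0.005
grip_force: 0.0
```

Call:
servo_tool:
  moves: [-0.2,0,0,0,0,0,0,-0.4,0,0,0,0,0,0,-0.45,0,0,0,0,0,0]

```text
clock: 9.3
eef_pos: [0.4931, 0.0699, 0.045]
tcp_rot: [[-0.997, 0.082, 0.0], [0.082, 0.997, 0.0], [-0.0, 0.0, -1.0]]
wrist_force: [-0.2, 0.3, 1.0]
gripper_width: 0.004
grip_force: 0.0
```

Call:
servo_tool:
  moves: [-0.2,0,0,0,0,0,0,-0.4,0,0,0,0,0,0,-0.45,0,0,0,0,0,0]

```text
clock: 9.6
eef_pos: [0.497, 0.0695, 0.0448]
tcp_rot: [[-0.997, 0.082, -0.001], [0.082, 0.997, 0.0], [0.001, 0.0, -1.0]]
wrist_force: [-1.8, 1.0, 1.3]
gripper_width: 0.003
grip_force: 1.3
```

Call:
servo_tool:
  moves: [-0.2,0,0,0,0,0,0,-0.4,0,0,0,0,0,0,-0.4,0,0,0,0,0,0]

```text
clock: 9.9
eef_pos: [0.5014, 0.0691, 0.0449]
tcp_rot: [[-0.997, 0.082, -0.0], [0.082, 0.997, 0.0], [0.0, 0.0, -1.0]]
wrist_force: [-1.9, 1.4, 0.1]
gripper_width: 0.006
grip_force: 1.0
```

Call:
servo_tool:
  moves: [-0.2,0,0,0,0,0,0,-0.4,0,0,0,0,0,0,-0.4,0,0,0,0,0,0]

```text
clock: 10.2
eef_pos: [0.5055, 0.0688, 0.0449]
tcp_rot: [[-0.997, 0.082, -0.0], [0.082, 0.997, 0.0], [0.0, 0.0, -1.0]]
wrist_force: [-2.2, 0.3, 1.2]
gripper_width: 0.005
grip_force: 1.0
```

Call:
servo_tool:
  moves: [-0.2,0,0,0,0,0,0,-0.4,0,0,0,0,0,0,-0.4,0,0,0,0,0,0]

```text
clock: 10.5
eef_pos: [0.5095, 0.0684, 0.0449]
tcp_rot: [[-0.997, 0.082, -0.0], [0.082, 0.997, -0.0], [0.0, -0.0, -1.0]]
wrist_force: [-1.1, 1.5, 0.9]
gripper_width: 0.001
grip_force: 1.0
```

Call:
servo_tool:
  moves: [-0.2,0,0,0,0,0,0,-0.4,0,0,0,0,0,0,-0.4,0,0,0,0,0,0]

```text
clock: 10.8
eef_pos: [0.5135, 0.0681, 0.045]
tcp_rot: [[-0.997, 0.082, 0.0], [0.082, 0.997, -0.0], [-0.0, -0.0, -1.0]]
wrist_force: [-1.9, -0.9, 0.4]
gripper_width: 0.004
grip_force: 1.0
```

Call:
servo_tool:
  moves: [-0.2,0,0,0,0,0,0,-0.4,0,0,0,0,0,0,-0.4,0,0,0,0,0,0]

```text
clock: 11.1
eef_pos: [0.5175, 0.0677, 0.045]
tcp_rot: [[-0.997, 0.082, 0.0], [0.082, 0.997, -0.0], [-0.0, -0.0, -1.0]]
wrist_force: [-1.7, -0.2, 1.1]
gripper_width: 0.001
grip_force: 1.0
```

Call:
servo_tool:
  moves: [-0.2,0,0,0,0,0,0,-0.4,0,0,0,0,0,0,-0.4,0,0,0,0,0,0]

```text
clock: 11.4
eef_pos: [0.5215, 0.0674, 0.045]
tcp_rot: [[-0.997, 0.082, 0.0], [0.082, 0.997, -0.0], [-0.0, -0.0, -1.0]]
wrist_force: [-1.6, -0.8, -0.0]
gripper_width: 0.003
grip_force: 1.0
```

Call:
servo_tool:
  moves: [-0.2,0,0,0,0,0,0,-0.4,0,0,0,0,0,0,-0.4,0,0,0,0,0,0]

```text
clock: 11.7
eef_pos: [0.5255, 0.067, 0.045]
tcp_rot: [[-0.997, 0.082, 0.0], [0.082, 0.997, -0.0], [-0.0, -0.0, -1.0]]
wrist_force: [-1.9, -0.8, 0.3]
gripper_width: 0.006
grip_force: 1.0
```

Call:
servo_tool:
  moves: [-0.2,0,0,0,0,0,0,-0.4,0,0,0,0,0,0,-0.4,0,0,0,0,0,0]

```text
clock: 12.0
eef_pos: [0.5295, 0.0667, 0.0451]
tcp_rot: [[-0.997, 0.082, 0.0], [0.082, 0.997, -0.0], [-0.0, -0.0, -1.0]]
wrist_force: [-1.7, -1.0, 0.3]
gripper_width: 0.002
grip_force: 1.0
```

The middle one is sound too, so the right one must be the sticker. Finishing the middle.

Call:
servo_tool:
  moves: [-0.2,0,0,0,0,0,0,-0.4,0,0,0,0,0,0,-0.6,0,0,0,0,0,0,-0.6,0,0,0,0,0,0]

```text
clock: 12.4
eef_pos: [0.5347, 0.0663, 0.045]
tcp_rot: [[-0.997, 0.082, -0.002], [0.082, 0.997, -0.0], [0.002, -0.0, -1.0]]
wrist_force: [-5.9, -1.1, 1.9]
gripper_width: 0.003
grip_force: 2.7
```

Call:
servo_tool:
  moves: [-0.15,0,0,0,0,0,0,-0.3,0,0,0,0,0,0,-0.3,0,0,0,0,0,0]

```text
clock: 12.7
eef_pos: [0.5361, 0.0662, 0.0449]
tcp_rot: [[-0.997, 0.082, -0.006], [0.082, 0.997, -0.0], [0.006, -0.001, -1.0]]
wrist_force: [-11.5, -0.9, 7.0]
gripper_width: 0.003
grip_force: 5.5
```

Middle home at 11.5 N, with the 5.3 mm x offset from the left one matching the cradle yaw. On to the right one.

Call:
servo_tool:
  moves: [4,0,0,0,0,0,0,6.5,0,0,0,0,0,0,6.5,-3,0,0,0,0,0,6.5,-6.2,0,0,0,0,0,6.5,-6.2,0,0,0,0,0]

```text
clock: 13.2
eef_pos: [0.4696, 0.0076, 0.046]
tcp_rot: [[-0.996, 0.085, 0.004], [0.085, 0.996, -0.001], [-0.004, -0.0, -1.0]]
wrist_force: [0.6, 1.0, -0.1]
gripper_width: 0.005
grip_force: 0.0
```

Call:
servo_tool:
  moves: [-0.8,0,0,0,0,0,0,-1.6,0,0,0,0,0,0,-2,0,0,0,0,0,0,-2,0,0,0,0,0,0]

```text
clock: 13.6
eef_pos: [0.4892, 0.0086, 0.0451]
tcp_rot: [[-0.997, 0.081, 0.0], [0.081, 0.997, 0.0], [-0.0, 0.0, -1.0]]
wrist_force: [0.1, 0.2, 1.0]
gripper_width: 0.004
grip_force: 0.0
```

Call:
servo_tool:
  moves: [-0.2,0,0,0,0,0,0,-0.4,0,0,0,0,0,0,-0.4,0,0,0,0,0,0]

```text
clock: 13.9
eef_pos: [0.4919, 0.008, 0.0447]
tcp_rot: [[-0.997, 0.081, -0.001], [0.081, 0.997, 0.0], [0.001, 0.0, -1.0]]
wrist_force: [-2.6, 0.4, 0.7]
gripper_width: 0.005
grip_force: 1.1
```

Call:
servo_tool:
  moves: [-0.2,0,0,0,0,0,0,-0.4,0,0,0,0,0,0,-0.4,0,0,0,0,0,0]

```text
clock: 14.2
eef_pos: [0.4962, 0.0075, 0.0448]
tcp_rot: [[-0.997, 0.082, -0.0], [0.082, 0.997, 0.0], [0.0, 0.0, -1.0]]
wrist_force: [-1.8, 1.6, -0.7]
gripper_width: 0.007
grip_force: 1.1
```

Call:
servo_tool:
  moves: [-0.2,0,0,0,0,0,0,-0.4,0,0,0,0,0,0,-0.4,0,0,0,0,0,0]

```text
clock: 14.5
eef_pos: [0.5004, 0.007, 0.0449]
tcp_rot: [[-0.997, 0.082, -0.0], [0.082, 0.997, 0.0], [0.0, 0.0, -1.0]]
wrist_force: [-2.3, 1.2, 0.2]
gripper_width: 0.004
grip_force: 1.0
```

Call:
servo_tool:
  moves: [-0.2,0,0,0,0,0,0,-0.4,0,0,0,0,0,0,-0.4,0,0,0,0,0,0]

```text
clock: 14.8
eef_pos: [0.5045, 0.0066, 0.045]
tcp_rot: [[-0.997, 0.082, 0.0], [0.082, 0.997, -0.0], [-0.0, -0.0, -1.0]]
wrist_force: [-1.9, 0.6, -0.0]
gripper_width: 0.005
grip_force: 1.0
```

Call:
servo_tool:
  moves: [-0.2,0,0,0,0,0,0,-0.4,0,0,0,0,0,0,-0.4,0,0,0,0,0,0]

```text
clock: 15.1
eef_pos: [0.5079, 0.0065, 0.0449]
tcp_rot: [[-0.997, 0.082, -0.001], [0.082, 0.997, 0.0], [0.001, 0.0, -1.0]]
wrist_force: [-3.8, 1.6, 1.6]
gripper_width: 0.007
grip_force: 2.2
```

Call:
servo_tool:
  moves: [-0.1,0,0,0,0,0,0,-0.2,0,0,0,0,0,0,-0.2,0,0,0,0,0,0]

```text
clock: 15.4
eef_pos: [0.5089, 0.0065, 0.0448]
tcp_rot: [[-0.997, 0.082, -0.004], [0.082, 0.997, 0.001], [0.004, 0.0, -1.0]]
wrist_force: [-7.5, 3.4, 3.7]
gripper_width: 0.006
grip_force: 4.0
```

Call:
servo_tool:
  moves: [-0.1,0,0,0,0,0,0,-0.1,0,0,0,0,0,0,-0.1,0,0,0,0,0,0]

```text
clock: 15.7
eef_pos: [0.5093, 0.0065, 0.0448]
tcp_rot: [[-0.997, 0.082, -0.005], [0.082, 0.997, 0.001], [0.005, 0.0, -1.0]]
wrist_force: [-9.5, 3.1, 5.0]
gripper_width: 0.01
grip_force: 4.9
```

The right plunger jams at roughly 23 mm in, rising to 9.5 N, so it is the reject. Retracting, rising and moving above its barrel with the fingers partly open.

Call:
servo_tool:
  moves: [3,0,0,0,0,0,0,3,0,-4,0,0,0,0,3,0,-9,0,0,0,0.2,0,0,-9,0,0,0,0.45,-5,0,-9,0,0,0,0.45]

```text
clock: 16.2
eef_pos: [0.5638, 0.0015, 0.1398]
tcp_rot: [[-0.997, 0.081, 0.01], [0.081, 0.997, -0.002], [-0.01, -0.001, -1.0]]
wrist_force: [-0.2, -0.3, -0.1]
gripper_width: 0.201
grip_force: 0.0
```

Call:
servo_tool:
  moves: [-3.7,0,0,0,0,0,0.45,-3.7,0,0,0,0,0,0.45,-3.7,0,0,0,0,0,0.45,-3.7,0,0,0,0,0,0.45]

```text
clock: 16.6
eef_pos: [0.5974, -0.0011, 0.135]
tcp_rot: [[-0.997, 0.082, 0.0], [0.082, 0.997, -0.0], [-0.0, -0.0, -1.0]]
wrist_force: [-0.3, -0.2, -0.4]
gripper_width: 0.443
grip_force: 0.0
```

```bash
python3 - <<'E'
from h import *
s=get_state();print(s["eef_pos"],s["wrist_force"],s["gripper_width"])
im=cams.read_camera("top")[:,:,::-1];cv2.imwrite("pics/t2.png",im)
w=cams.read_camera("wrist")[:,:,::-1];cv2.imwrite("pics/w3.png",w)
E
```

```text
[ 0.59737664 -0.00108554  0.13498297] [-0.28435306 -0.1576461  -0.38995193] 0.44308036993883937
```

View pics/w3.png

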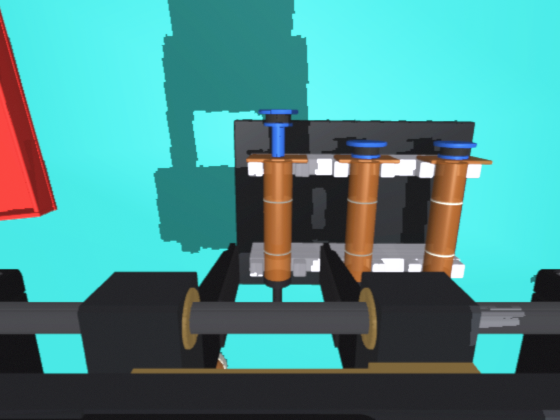

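The wrist view shows the right syringe at column 278 with its plunger part-way out. The other two, at columns 362 and 447, are fully home. The fingers, centred near column 279, straddle the reject, so I'm descending.

Call:
servo_tool:
  moves: [0,0,3,0,0,0,0.45,0,0,6,0,0,0,0.45,0,0,8.5,0,0,0,0.45,0,0,9.2,0,0,0,0.45,0,0,9.2,0,0,0,0.45]

```text
clock: 17.2
eef_pos: [0.5966, -0.0009, 0.0422]
tcp_rot: [[-0.997, 0.082, -0.002], [0.082, 0.997, 0.0], [0.002, -0.0, -1.0]]
wrist_force: [-0.3, 0.3, -0.1]
gripper_width: 0.453
grip_force: 0.0
```

Call:
servo_tool:
  moves: [0,0,0,0,0,0,0.26,0,0,0,0,0,0,0.26,0,0,0,0,0,0,0.24,0,0,0,0,0,0,0.23,0,0,0,0,0,0,0.23]

```text
clock: 17.7
eef_pos: [0.5983, -0.0011, 0.0436]
tcp_rot: [[-0.997, 0.082, 0.001], [0.082, 0.997, -0.0], [-0.001, -0.0, -1.0]]
wrist_force: [0.6, -0.7, -0.1]
gripper_width: 0.233
grip_force: 0.0
```

Now closing in small steps to see how grip force depends on the commanded width.

Call:
servo_tool:
  moves: [0,0,0,0,0,0,0.22,0,0,0,0,0,0,0.215,0,0,0,0,0,0,0.215]

```text
clock: 18.0
eef_pos: [0.598, -0.001, 0.0431]
tcp_rot: [[-0.997, 0.082, 0.0], [0.082, 0.997, -0.0], [-0.0, 0.0, -1.0]]
wrist_force: [-0.4, 0.9, 0.3]
gripper_width: 0.214
grip_force: 13.4
```

Call:
servo_tool:
  moves: [0,0,-0.5,0,0,0,0.214,0,0,-2,0,0,0,0.214,0,0,-4,0,0,0,0.214,0,0,-7,0,0,0,0.214,0,0,-9,0,0,0,0.214]

```text
clock: 18.5
eef_pos: [0.5989, -0.0011, 0.1364]
tcp_rot: [[-0.997, 0.082, 0.003], [0.082, 0.997, -0.0], [-0.003, -0.0, -1.0]]
wrist_force: [0.6, 0.1, 0.6]
gripper_width: 0.218
grip_force: 17.0
```

```bash
python3 - <<'E'
from h import *
s=get_state();print(s["eef_pos"],s["wrist_force"],s["gripper_width"],s["grip_force"])
w=cams.read_camera("wrist")[:,:,::-1];cv2.imwrite("pics/w4.png",w)
E
```

```text
[ 0.59894101 -0.00105865  0.13640377] [0.60592213 0.11262501 0.57960089] 0.21844868815692478 16.973875164985657
```

View pics/w4.png

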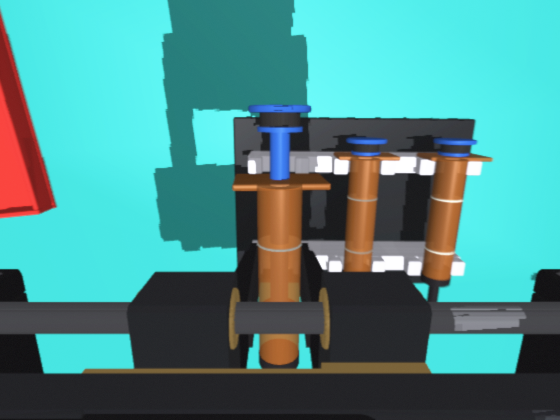

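The syringe is held level, with the plunger part-out and the other two still seated. Carrying it to the tray centre.

Call:
servo_tool:
  moves: [0.8,-2,0,0,0,0,0.214,2.2,-6,0,0,0,0,0.214,3.6,-10.5,0,0,0,0,0.214,5.1,-15,0,0,0,0,0.214,6.6,-19.5,0,0,0,0,0.214]

```text
clock: 19.05
eef_pos: [0.5154, -0.1913, 0.1334]
tcp_rot: [[-0.997, 0.081, 0.001], [0.081, 0.997, -0.0], [-0.001, -0.0, -1.0]]
wrist_force: [0.7, -0.2, -0.9]
gripper_width: 0.216
grip_force: 17.0
```

Call:
servo_tool:
  moves: [1.4,-4,0,0,0,0,0.214,2.6,-7.5,0,0,0,0,0.214,3.3,-9.5,0,0,0,0,0.214,3.6,-10.4,0,0,0,0,0.214,3.6,-10.4,0,0,0,0,0.214]

```text
clock: 19.55
eef_pos: [0.4716, -0.2913, 0.1332]
tcp_rot: [[-0.997, 0.083, 0.0], [0.083, 0.997, 0.0], [-0.0, 0.0, -1.0]]
wrist_force: [0.2, 1.0, -0.1]
gripper_width: 0.221
grip_force: 17.0
```

```bash
python3 - <<'E'
from h import *
s=get_state();print(s["eef_pos"],s["wrist_force"],s["gripper_width"],s["grip_force"])
a=cams.read_camera("scene")[100:340,100:380,::-1];cv2.imwrite("pics/s2.png",cv2.resize(a,None,fx=2.4,fy=2.4))
E
```

```text
[ 0.47157525 -0.2913006   0.13317373] [ 0.20915109  0.97331002 -0.12738159] 0.22108800709943627 16.967716813087463
```

View pics/s2.png

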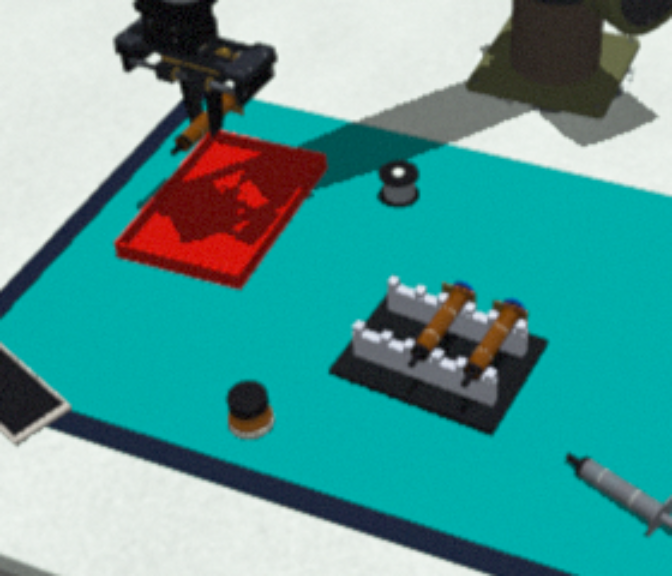

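The scene view shows the syringe held level over the red tray, with the two good ones seated in the cradle. Lowering.

Call:
servo_tool:
  moves: [0,0,2.5,0,0,0,0.214,0,0,6,0,0,0,0.214,0,0,9,0,0,0,0.214,0,0,10.8,0,0,0,0.214,0,0,10.8,0,0,0,0.214]

```text
clock: 20.1
eef_pos: [0.4702, -0.2875, 0.0216]
tcp_rot: [[-0.997, 0.08, -0.005], [0.08, 0.997, 0.005], [0.006, 0.004, -1.0]]
wrist_force: [-0.4, 0.7, -0.4]
gripper_width: 0.219
grip_force: 17.0
```

Call:
servo_tool:
  moves: [0,0,0.4,0,0,0,0.214,0,0,0.8,0,0,0,0.214,0,0,1.2,0,0,0,0.214,0,0,1.2,0,0,0,0.214,0,0,1.2,0,0,0,0.214]

```text
clock: 20.6
eef_pos: [0.4721, -0.2909, 0.0135]
tcp_rot: [[-0.997, 0.082, 0.001], [0.082, 0.997, -0.0], [-0.001, -0.0, -1.0]]
wrist_force: [0.0, 0.5, -0.2]
gripper_width: 0.214
grip_force: 17.0
```

Call:
servo_tool:
  moves: [0,0,0.15,0,0,0,0.214,0,0,0.3,0,0,0,0.214,0,0,0.4,0,0,0,0.214,0,0,0.4,0,0,0,0.214]

```text
clock: 21.0
eef_pos: [0.4717, -0.2906, 0.0088]
tcp_rot: [[-0.997, 0.082, -0.0], [0.082, 0.997, 0.0], [0.0, 0.0, -1.0]]
wrist_force: [-0.3, 0.5, -0.9]
gripper_width: 0.216
grip_force: 17.0
```

Call:
servo_tool:
  moves: [0,0,0.1,0,0,0,0.214,0,0,0.1,0,0,0,0.214,0,0,0.1,0,0,0,0.214]

```text
clock: 21.3
eef_pos: [0.4718, -0.2907, 0.008]
tcp_rot: [[-0.997, 0.082, -0.0], [0.082, 0.997, 0.0], [0.0, 0.0, -1.0]]
wrist_force: [-1.1, -0.1, -0.9]
gripper_width: 0.216
grip_force: 17.0
```

Call:
servo_tool:
  moves: [0,0,0.1,0,0,0,0.214,0,0,0.1,0,0,0,0.214,0,0,0.1,0,0,0,0.214]

```text
clock: 21.6
eef_pos: [0.472, -0.2908, 0.0073]
tcp_rot: [[-0.997, 0.082, 0.0], [0.082, 0.997, -0.0], [-0.0, -0.0, -1.0]]
wrist_force: [-0.1, 0.4, -0.1]
gripper_width: 0.214
grip_force: 17.0
```

Call:
servo_tool:
  moves: [0,0,0.1,0,0,0,0.214,0,0,0.1,0,0,0,0.214,0,0,0.1,0,0,0,0.214]

```text
clock: 21.9
eef_pos: [0.4722, -0.2909, 0.0065]
tcp_rot: [[-0.997, 0.082, 0.001], [0.082, 0.997, -0.0], [-0.001, -0.0, -1.0]]
wrist_force: [-0.4, 0.5, 2.7]
gripper_width: 0.218
grip_force: 17.0
```

Contact at 2.7 N upward. Opening slowly.

Call:
servo_tool:
  moves: [0,0,0,0,0,0,0.22,0,0,0,0,0,0,0.225,0,0,0,0,0,0,0.24,0,0,0,0,0,0,0.3,0,0,0,0,0,0,0.45]

```text
clock: 22.4
eef_pos: [0.4716, -0.2905, 0.0058]
tcp_rot: [[-0.997, 0.082, -0.0], [0.082, 0.997, 0.0], [0.001, 0.0, -1.0]]
wrist_force: [0.3, -0.3, 0.4]
gripper_width: 0.334
grip_force: 0.0
```

Call:
servo_tool:
  moves: [0,0,0,0,0,0,0.5,0,0,-1,0,0,0,0.5,0,0,-4,0,0,0,0.5,0,0,-8,0,0,0,0.5,0,0,-13,0,0,0,0.5]

```text
clock: 22.9
eef_pos: [0.4706, -0.2897, 0.1361]
tcp_rot: [[-0.997, 0.082, -0.003], [0.082, 0.997, 0.002], [0.003, 0.002, -1.0]]
wrist_force: [-0.1, 0.1, 0.0]
gripper_width: 0.5
grip_force: 0.0
```

Call:
servo_tool:
  moves: [4,0,-5,0,0,0,0.5,8,0,-8,0,0,0,0.5,10,0,-10,0,0,0,0.5,10,0,-10,0,0,0,0.5,10,0,-10,0,0,0,0.5]

```text
clock: 23.4
eef_pos: [0.3723, -0.2828, 0.2374]
tcp_rot: [[-0.997, 0.083, 0.003], [0.083, 0.997, -0.002], [-0.003, -0.002, -1.0]]
wrist_force: [1.0, -0.1, -0.9]
gripper_width: 0.498
grip_force: 0.0
```

```bash
python3 - <<'E'
from h import *
s=get_state();print(s["eef_pos"],s["wrist_force"],s["gripper_width"],s["grip_force"])
w=cams.read_camera("wrist");t=cams.read_camera("scene")
o=np.hstack([cv2.resize(w[:,:,::-1],(400,300)),cv2.resize(t[130:300,130:360,::-1],(400,300))]);cv2.imwrite("pics/f.png",o)
E
```

```text
[ 0.37233466 -0.28282684  0.23744172] [ 1.01775435 -0.07742597 -0.85954735] 0.498215913558645 0.0
```

View pics/f.png

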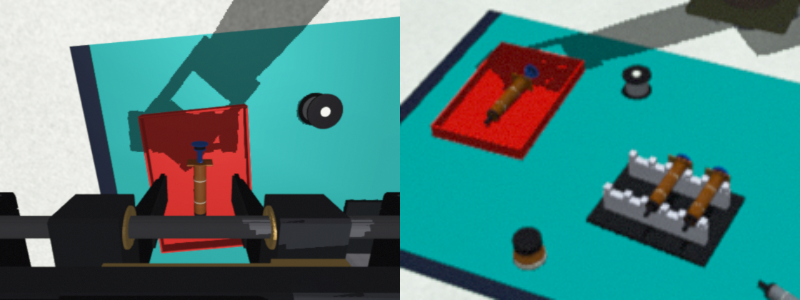

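The reject lies inside the tray, at (200,185) in the left panel and (510,95) in the right. The two good syringes sit in the cradle, and the jar and spool look untouched. Handing in.

```bash
python3 -c "
from h import *
print(bot.hand_in())"
```

```text
the job is handed in; nothing more can be done
None
```

I handed the job in at about 23 s: the left and middle plungers are fully home and still in the cradle, and the sticking right one (jammed about 23 mm in) lies released in the red tray; measured push force peaked near 13 N and grip at 17 N.

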